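Shut the slip printer after a new roll and run the paper through

ROBOT

A 7-joint arm with a two-finger parallel gripper is mounted at the origin on the work surface. World frame = base frame: x ahead of the robot, y to its left, z up, the work surface at z = 0. Lengths are in m, angles in rad, forces in N, time in s.
With the tool pointing down it reaches from about 0.4 to 0.9 m from the base axis. Payload 5.5 kg.
Tool frame: the origin (TCP) lies midway between the tips of the shut fingers; the grasp point (between the pads) lies 19 mm behind it (manip.grip_depth is the distance from the TCP to the grasp point, in m); z points along the fingers, y is the line along which they close (so a half turn about z gives the same grasp; the last joint's range is limited). The gripper opens to 92 mm and grips with 3 to 60 N. Pads are 19 mm wide; open, the fingers measure 130 mm over their backs; the gripper's body (75 mm by 190 mm) begins 47 mm behind the grasp point.
Start: joints at [1.373, 0.501, -0.427, 1.55, 0.221, 1.138, -0.21], TCP at [0.289, -0.582, 0.227] pointing down, gripper open.
Joint ranges: [-2.88, 2.88], [-0.31, 2.03], [-1.54, 1.56], [0.2, 2.42], [-1.41, 4.55], [0.19, 2.02], [-2.57, 2.57]. Speed limits (rad/s): [2.57, 2.57, 3.14, 3.14, 3.14, 3.14, 3.14].

INTERFACE

Orientations are given as a unit quaternion [x, y, z, w].
In Python, from bench import manip, effector, viewer gives the robot as it stands. Calls block until the motion is done:
- manip.move_pose(position, orientation): joint-space move of the TCP to a pose.
- manip.servo_line(position, ori=None, vel=0.15): straight line of the TCP; ori=None keeps the orientation; vel is the mean speed in m/s.
- manip.movej(angles): joint-space move.
- effector.open_jaws() and effector.close(f_grip=None): open the fingers fully, or close them until they stop; f_grip is the grip in N (None keeps the last).
- manip.sleep(seconds).
- manip.solve_ik(position, orientation): joint angles nearest the present ones, or None.
- viewer.get_image(name): name is "scene" or "top" or "wrist"; returns the picture (420x560x3 uint8, red, green, blue); there is no depth.
- viewer.get_calibration(name): a dict with "vfov" (degrees; the focal length in pixels is half the picture's height over the tangent of half this angle, whatever the lens; pixels are square), "cx", "cy" (the principal point, pixels), "eye" and "attitude" of the camera in the world. Camera axes: x right, y down, z forward; pixel columns grow to the right and rows downward; lengths in m; the calibration is good to about 2 mm. The wrist camera is an equidistant fisheye: a pixel r from the principal point sees the ray r / f radians off the axis. A picture is of the moment at which its call begins: read the wrist's pose just before it. get_calibration takes no time and is no camera call; for the wrist camera it gives the pose at the moment of the call.
A pose or a line that the arm cannot do raises manip.PlanningError and nothing moves.
- manip.hand_in(): hands the job in; it is judged then, once.
Readings, each from a call of its own:
- manip.current_clock(): time.
- manip.current_q(): joint angles.
- manip.current_joint_velocities(): joint speeds.
- manip.current_tau(): joint torques, N m.
- manip.current_tool_pos(): TCP position.
- manip.current_tcp_rot(): TCP orientation.
- manip.current_force(): force on the tool from outside, world axes, zero at the start.
- manip.current_wrist_torque(): the same for the moment, N m.
- manip.current_finger_gap(): finger opening in m.
- manip.current_gripper_force(): force on a finger pad.
Only numpy, scipy, OpenCV 4.12 (cv2) and the standard library are available. Lean on these libraries where they do the work, as an engineer would, in place of code of your own. Each camera call takes 0.05 s, during which the arm holds its last target. There are 200 camera calls.

TASK

The due-slip printer (the one whose cover stands open) has just been given a new roll. Without grasping anything, push its cover down with the fingertips until it is fully shut, gently and without slamming it, then press its round feed button lightly, hold it fully down for about a second so that the paper runs through, and let go. Do not press the square power button beside it, leave the label printer alone, do not shift or lift the slip printer, and leave the things around them where they are.

Things in the scene. Friction and masses are not known exactly. Their poses are not given: they have to be found in the camera images.
- printer: Due-slip printer of dark plastic, loose on rubber feet, about 1.6 kg. Origin: centre of its underside; front faces its own -x, z up. 200 mm deep (x), 145 mm wide (y), 148 mm high with cover shut. The front 48 mm is a solid block whose flat top, 140 mm high, carries the two buttons; behind it is a well with the paper roll, under the cover.
- cover (a joint): Angle of the printer's cover, rad: 0 is fully shut, at most 1.5; starts open between 0.9 and 1.35. It turns about the printer's y axis through point cover_hinge; the free edge rises as the angle grows. The hinge is stiff, so the cover stays at any angle; 1 to 3 N at the free edge move it. It does not latch; at 0 it meets a hard stop, so end slowly.
- cover_edge (a point): Point on the cover's outer face, midway across and 20 mm inside its free (front) edge, 114 mm along from the hinge axis. The cover is a flat plate 134 mm from axis to free edge, 139 mm wide; shut, its outer face lies 26 mm above the axis (148 mm above the desk). The point turns with it: z is the outer face's normal, up when shut, up and to the back when open.
- cover_hinge (a point): Middle of the cover's hinge axis at the back of the printer: 82 mm behind the printer's centre (its +x) and 122 mm above the desk. Axes are the printer's.
- feed (a joint): Travel of the feed button, m: 0 is up, 0.0035 is fully down (counts as down beyond 0.0025). A spring brings it back; it needs about 4 N when fully down.
- feed_top (a point): Centre of the top of the feed button: round, 18 mm across, light grey, 5 mm above the panel (145 mm above the desk), at the panel's right end as seen from the printer's front: 78 mm in front of and 50 mm to the right (-y) of the printer's centre. Moves with the button. The shut cover's edge is 26 mm behind this point and 3 mm higher.
- power (a joint): Travel of the power button, m: 0 is up, 0.0035 fully down, same spring. Must not be pressed.
- power_top (a point): Centre of the top of the power button: square, 11 mm, light grey, of the same height, 42 mm to the left (+y) of the feed button.
- labeller: Label printer of the same dark plastic, lid shut, with two small round buttons of its own: 180 mm deep, 118 mm wide, 150 mm high, loose, about 1.3 kg. Origin: centre of its underside, front to its -x. Not to be touched. Either printer may stand on the left or on the right.
- roll: Spare paper roll standing on end between the printers, 58 mm across, 80 mm high; origin under its centre. Leave it.
- stamp: Self-inking date stamp, 40 x 56 x 85 mm high, standing towards the back between the printers; origin under its centre. Leave it.
- stapler: Stapler, 135 mm long, 34 mm wide, 60 mm high, lying along x on the right of the printers; origin under its centre. Leave it.
- book_lower: Returned book lying flat on the left (+y), 210 x 140 x 30 mm; origin under its centre. Leave it.
- book_upper: Smaller book, 180 x 110 x 22 mm, lying on the other; origin under its centre. Leave it.
- penpot: Metal pen pot on the right (-y), 76 mm across, 95 mm high, pens up to 165 mm; origin under its centre. Leave it.
Mind the look-alikes: they are no part of the job. Leave any green or purple look-alike of the printer alone.

How it is judged:
On the way, in this order (a step that is already met when the one before it is completed fails the run):
1. the cover is pushed fully shut (value of joint cover below 0.04 rad), for 0.2 s.
2. with the cover shut, the feed button is held fully down by the fingers for at least half a second (value of joint feed above 0.0025 m and value of joint cover below 0.04 rad and contact force between the fingers and printer above 0.5 N), for 0.5 s.
At the end, for the whole second after the job is handed in: The slip printer's cover is shut (within 0.04 rad, about 5 mm at its edge), both its buttons are up again, the printer stands flat and at rest within 20 mm of where it was, the label printer has not moved (10 mm), and the bystanders are within 20 mm of where they were (value of joint cover below 0.04 rad and value of joint each of feed, power below 0.001 m and distance of each of printer, roll, stamp, stapler, book_lower, book_upper, penpot from where it was at the start of the episode below 0.02 m and angle between printer's own z axis and vertical below 0.05 rad and linear speed of printer below 0.01 m/s and distance of labeller from where it was at the start of the episode below 0.01 m); the robot touches nothing.
It fails at once if the power button is pressed (beyond 1.5 mm) (value of joint power above 0.0015 m).
It fails at once if the slip printer is pushed roughly (over 40 N), or its feed button is pressed hard (over 25 N) (contact force between any of the fingers, the arm and printer above 40 N or (value of joint feed above 0.001 m and contact force between the fingers and printer above 25 N)).
It fails at once if the cover is slammed (closing faster than 3 rad/s) (velocity of joint cover below -3 rad/s).
It fails at once if the slip printer is lifted, tipped or shoved (10 mm up, 0.08 rad, 30 mm along) (height (world z) of printer above 0.01 m or angle between printer's own z axis and vertical above 0.08 rad or distance of printer from where it was at the start of the episode above 0.03 m).
It fails at once if the label printer is touched, or a bystander is moved (20 mm) or lifted (contact force between any of the fingers, the arm and labeller above 1 N or not (distance of roll from where it was at the start of the episode below 0.02 m) or not (distance of stamp from where it was at the start of the episode below 0.02 m) or not (distance of stapler from where it was at the start of the episode below 0.02 m) or not (distance of book_lower from where it was at the start of the episode below 0.02 m) or not (distance of book_upper from where it was at the start of the episode below 0.02 m) or not (distance of penpot from where it was at the start of the episode below 0.02 m)).
It also fails if it takes over 51 s, if anything falls off the work surface, if the arm or the gripper's body presses on something with over 40 N, if the wrist force passes 120 N, or if a joint passes its speed limit or range.

## Working session

There is one attempt and no reset: what is moved stays moved. The work goes in short steps, each a Python script; the robot and the scene stay as the last script left them, time stands still between calls to the robot, and variables do not carry over. Pictures are saved under pics/ and viewed, at most 10 in all, crops included, and the job is handed in when it is done.

```bash
mkdir -p pics; python3 - <<'E'
from bench import manip, effector, viewer
import cv2
for n in("scene","top"):
    im=viewer.get_image(n); cv2.imwrite(f"pics/{n}0.png",cv2.cvtColor(im,cv2.COLOR_RGB2BGR)); print(n,viewer.get_calibration(n))
E
```

```text
scene {'vfov': 57.8360649863941, 'cx': 275.3701566699645, 'cy': 210.2131485172928, 'eye': array([ 0.50014876, -0.38106691,  1.04176184]), 'attitude': array([ 0.97568705,  0.05213829, -0.00905232, -0.21268386])}
top {'vfov': 44.60562803215502, 'cx': 284.25804485008786, 'cy': 211.69987629728053, 'eye': array([0.19297538, 0.03706477, 1.64018695]), 'attitude': array([ 0.70660229, -0.70261386,  0.05883222, -0.05988098])}
```

View pics/scene0.png

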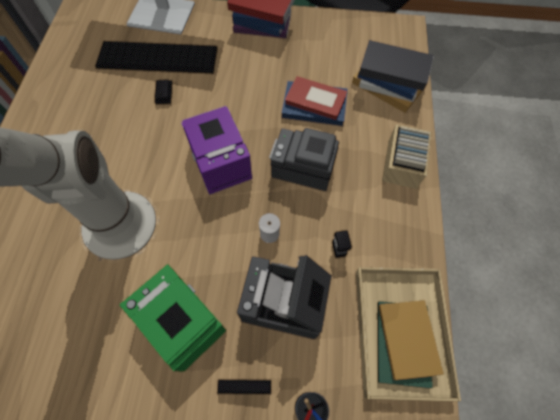

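View pics/top0.png

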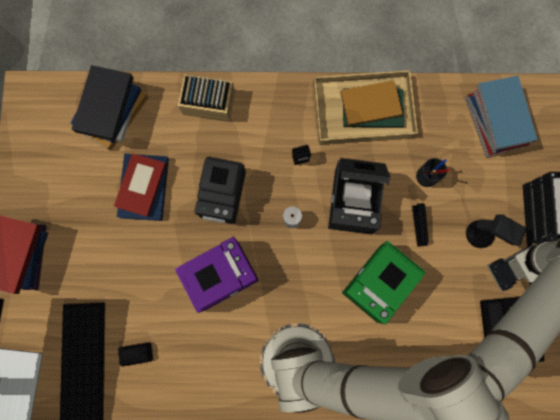

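The scene shows two dark printers: one with its cover open and a roll visible (scene (285,297), top (358,195)), and one with its lid shut, the labeller (scene (305,157), top (220,190)). The green (172,318) and purple (217,148) ones are look-alikes. The open dark one fits the description, so I'll confirm it with an enlarged crop.

```bash
python3 - <<'E'
import cv2,numpy as np
a=cv2.imread("pics/scene0.png")[250:345,230:340]; b=cv2.imread("pics/top0.png")[150:240,320:400]
a=cv2.resize(a,None,fx=5,fy=5,interpolation=cv2.INTER_CUBIC)[:475]; b=cv2.resize(b,None,fx=3,fy=3,interpolation=cv2.INTER_CUBIC)
o=np.zeros((475,550+240,3),np.uint8);o[:,:550]=a;o[:270,550:]=b
cv2.imwrite("pics/crop1.png",cv2.convertScaleAbs(o,alpha=1.6))
E
```

```text
(no output)
```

View pics/crop1.png

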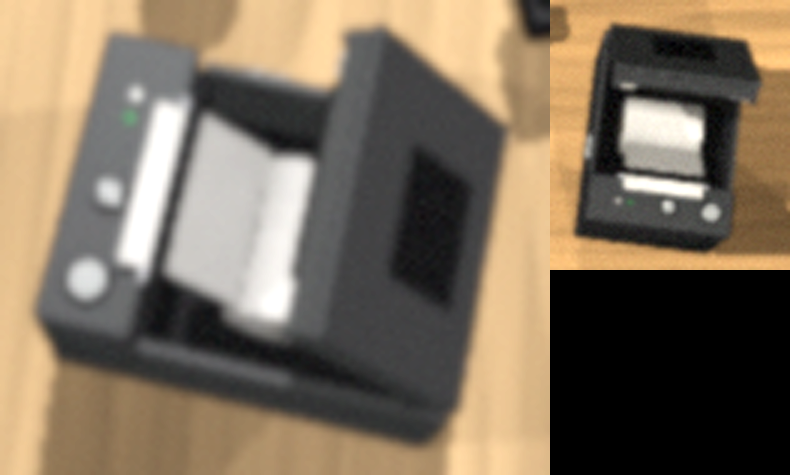

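The crop confirms it: open cover, round feed at scene (247.4,305.8), square power at (251.8,288.4), top-view feed at (373.7,220.7) and power at (359.3,218.7). The cover's outer free edge runs from (305.8,255.2) to (295,320). Next I'll fit the pose and cover angle.

```bash
cat > h.py <<'E'
from bench import manip, effector, viewer
import numpy as np
from scipy.spatial.transform import Rotation as R
from scipy.optimize import least_squares
def proj(n,P):
    c=viewer.get_calibration(n); f=210/np.tan(np.radians(c["vfov"]/2))
    q=R.from_quat(c["attitude"]).inv().apply(np.atleast_2d(P)-c["eye"])
    return np.c_[c["cx"]+f*q[:,0]/q[:,2],c["cy"]+f*q[:,1]/q[:,2]]
def world(p,L): return R.from_euler('z',p[2]).apply(np.atleast_2d(L))+[p[0],p[1],0]
def cov(a,along,h,y):  # cover point in printer frame
    return np.array([.082-along*np.cos(a)-h*np.sin(a),y,.122+along*np.sin(a)-(-h)*np.cos(a)])
E
python3 - <<'E'
from h import *
base=[[-.078,-.05,.145],[-.078,-.008,.145]]; pan=[[-.1,.0725,.14],[-.1,-.0725,.14]]
obs_s=np.array([[247.4,305.8],[251.8,288.4],[252,257.4],[238.4,311.6],[305.8,255.2],[295,320]])
obs_t=np.array([[373.7,220.7],[359.3,218.7]])
def res(p):
    c=[cov(p[3],.134,.026,.0695),cov(p[3],.134,.026,-.0695)]
    return np.r_[(proj("scene",world(p,base+pan+c))-obs_s).ravel(),(proj("top",world(p,base))-obs_t).ravel()]
s=least_squares(res,[.6,-.3,0,1.1],loss='soft_l1'); print(s.x,res(s.x).reshape(-1,2).round(1))
p=s.x; print(world(p,base),world(p,[cov(p[3],.134,.026,0),cov(p[3],.114,.026,0),cov(0,.114,.026,0)]))
for n,q in (("scene",(243,386)),("scene",(312,400)),("scene",(270,228)),("scene",(343,243))):
    c=viewer.get_calibration(n); f=210/np.tan(np.radians(c["vfov"]/2))
    d=R.from_quat(c["attitude"]).apply([(q[0]-c["cx"])/f,(q[1]-c["cy"])/f,1]); print(q,c["eye"]+d*(.06-c["eye"][2])/d[2])
E
```

```text
[ 0.50594194 -0.18541562 -0.13860604  1.39381028] [[-0.2  0.6]
 [ 0.3  0.5]
 [ 0.3 -1.6]
 [-2.8  2.4]
 [ 2.8 -0.6]
 [-0.7 -1. ]
 [-0.  -0.2]
 [ 0.2 -0.2]]
[[ 0.42178187 -0.22415941  0.145     ]
 [ 0.4275847  -0.1825622   0.145     ]] [[ 0.53844089 -0.18994923  0.25848441]
 [ 0.54192839 -0.19043574  0.23879684]
 [ 0.47424884 -0.18099441  0.148     ]]
(243, 386) [ 0.42955071 -0.39264417  0.06      ]
(312, 400) [ 0.59233844 -0.4049179   0.06      ]
(270, 228) [0.44803238 0.01029391 0.06      ]
(343, 243) [ 0.65141489 -0.01215497  0.06      ]
```

```bash
sed -i 's/-h\*np.sin(a),y/+h*np.sin(a),y/; s/-(-h)\*np/+h*np/' h.py
python3 - <<'E'
from h import *
base=[[-.078,-.05,.145],[-.078,-.008,.145]]; pan=[[-.1,.0725,.14],[-.1,-.0725,.14]]
obs_s=np.array([[247.4,305.8],[251.8,288.4],[252,257.4],[238.4,311.6],[305.8,255.2],[295,320]])
obs_t=np.array([[373.7,220.7],[359.3,218.7]])
def res(p):
    c=[cov(p[3],.134,.026,.0695),cov(p[3],.134,.026,-.0695)]
    return np.r_[(proj("scene",world(p,base+pan+c))-obs_s).ravel(),(proj("top",world(p,base))-obs_t).ravel()]
s=least_squares(res,[.6,-.3,0,1.1],loss='soft_l1'); print(s.x,res(s.x).reshape(-1,2).round(1))
p=s.x; print(world(p,base),world(p,[cov(p[3],.134,.026,0),cov(p[3],.114,.026,0),cov(0,.114,.026,0)]))
# IK check for pushes
for ax in (0,np.pi):
  for a in (p[3],.8,.4,0):
    print(ax,a,end=' ')
    for tilt in (0,.35,.7):
        q=(R.from_euler('z',p[2]+ax)*R.from_euler('y',np.cos(ax)*tilt)*R.from_euler('x',np.pi))
        j=manip.solve_ik(world(p,cov(a,.114,.026,0))[0]+[0,0,.01],q.as_quat()); print(tilt,q.apply([0,0,1]).round(2),None if j is None else np.round(j,2))
E
```

```text
[ 0.50606771 -0.18411382 -0.12608247  1.00191838] [[ 0.1  0.5]
 [ 0.3  0.4]
 [-0.1 -1.7]
 [-2.5  2.4]
 [ 1.7 -0.2]
 [-0.9 -1.1]
 [-0.1 -0.4]
 [ 0.1 -0.2]]
[[ 0.42239943 -0.22390853  0.145     ]
 [ 0.42768087 -0.18224192  0.145     ]] [[ 0.537537   -0.1881027   0.24890166]
 [ 0.54822522 -0.18945749  0.23205154]
 [ 0.47432172 -0.18008986  0.148     ]]
0 1.0019183790334243 0 [-0. -0. -1.] [ 0.71  0.38 -0.54  1.71  0.21  1.11 -1.59]
0.35 [-0.34  0.04 -0.94] [ 0.57  0.61 -0.47  1.41  0.26  1.54 -1.63]
0.7 [-0.64  0.08 -0.76] [ 0.46  0.86 -0.42  1.1   0.29  1.94 -1.64]
0 0.8 0 [-0. -0. -1.] [ 0.73  0.35 -0.55  1.77  0.2   1.07 -1.58]
0.35 [-0.34  0.04 -0.94] [ 0.58  0.58 -0.48  1.48  0.26  1.5  -1.63]
0.7 [-0.64  0.08 -0.76] [ 0.47  0.83 -0.43  1.19  0.28  1.89 -1.65]
0 0.4 0 [-0. -0. -1.] [ 0.76  0.33 -0.55  1.88  0.2   0.99 -1.57]
0.35 [-0.34  0.04 -0.94] [ 0.61  0.55 -0.48  1.6   0.26  1.41 -1.63]
0.7 [-0.64  0.08 -0.76] [ 0.5   0.8  -0.42  1.32  0.28  1.79 -1.65]
0 0 0 [-0. -0. -1.] [ 0.76  0.35 -0.53  1.97  0.23  0.89 -1.59]
0.35 [-0.34  0.04 -0.94] [ 0.62  0.57 -0.47  1.68  0.27  1.3
[... 265 characters left out ...]
] [ 0.56  0.91 -0.65  1.1   0.41  1.98  1.4 ]
3.141592653589793 0.8 0 [ 0.  0. -1.] [ 1.09  0.5  -1.05  1.76  0.48  1.16  1.34]
0.35 [-0.34  0.04 -0.94] [ 0.89  0.76 -1.02  1.47  0.55  1.62  1.27]
0.7 [-0.64  0.08 -0.76] [ 0.68  0.95 -0.87  1.18  0.51  1.98  1.29]
3.141592653589793 0.4 0 [ 0.  0. -1.] [ 1.13  0.48 -1.06  1.87  0.47  1.07  1.33]
0.35 [-0.34  0.04 -0.94] [ 0.93  0.73 -1.01  1.59  0.54  1.52  1.26]
0.7 [-0.64  0.08 -0.76] [ 0.78  0.98 -0.98  1.31  0.57  1.92  1.21]
3.141592653589793 0 0 [ 0.  0. -1.] [ 1.13  0.5  -1.02  1.96  0.52  0.98  1.3 ]
0.35 [-0.34  0.04 -0.94] [ 0.94  0.75 -0.99  1.67  0.56  1.44  1.24]
0.7 [-0.64  0.08 -0.76] [ 0.8   1.   -0.97  1.39  0.58  1.84  1.2 ]
```

```bash
cat >> h.py <<'E'
p=np.array([.50607,-.18411,-.12608,1.002])
def ori(t): return (R.from_euler('z',p[2])*R.from_euler('y',t)*R.from_euler('x',np.pi)).as_quat()
def pt(a,off): return world(p,cov(a,.114,.026+off,0))[0]
tl=lambda a:.7*np.clip(a,0,1)
def shot(n,f):
    import cv2; cv2.imwrite(f"pics/{f}.png",cv2.cvtColor(viewer.get_image(n),cv2.COLOR_RGB2BGR))
E
python3 - <<'E'
from h import *
effector.close(5)
x=manip.current_tool_pos(); 
manip.servo_line([x[0],x[1],.40],vel=.25)
manip.move_pose(pt(1.0,.08)+[0,0,.08],ori(.7)); print(manip.current_clock(),manip.current_force())
manip.servo_line(pt(1.0,.05),vel=.15)
print(manip.current_clock(),manip.current_tool_pos(),manip.current_force(),manip.current_finger_gap())
shot("scene","scene1")
E
```

```text
Traceback (most recent call last):
bench.PlanningError: the arm cannot take that pose within its joint ranges
```

```bash
python3 - <<'E'
from h import *
print(manip.current_clock(),manip.current_tool_pos())
for t in (.2,.35,.5,.6,.7):
  for off,dz in((.08,.08),(.05,.05),(.05,0),(.03,0),(0,0)):
    j=manip.solve_ik(pt(1.0,off)+[0,0,dz],ori(t)); print(t,off,dz,None if j is None else np.round(j,2))
E
```

```text
2.375 [ 0.28860401 -0.58165408  0.39839901]
0.2 0.08 0.08 [ 0.61  0.58 -0.6   1.19  0.3   1.66 -1.65]
0.2 0.05 0.05 [ 0.65  0.56 -0.61  1.34  0.3   1.54 -1.65]
0.2 0.05 0 [ 0.64  0.59 -0.59  1.4   0.31  1.45 -1.67]
0.2 0.03 0 [ 0.66  0.57 -0.6   1.46  0.31  1.41 -1.67]
0.2 0 0 [ 0.69  0.54 -0.61  1.55  0.3   1.36 -1.67]
0.35 0.08 0.08 [ 0.54  0.7  -0.58  1.04  0.33  1.85 -1.65]
0.35 0.05 0.05 [ 0.58  0.67 -0.58  1.19  0.32  1.73 -1.66]
0.35 0.05 0 [ 0.58  0.69 -0.57  1.26  0.33  1.64 -1.67]
0.35 0.03 0 [ 0.6   0.67 -0.57  1.32  0.33  1.6  -1.68]
0.35 0 0 [ 0.63  0.64 -0.58  1.41  0.32  1.54 -1.68]
0.5 0.08 0.08 [ 0.41  0.79 -0.39  0.88  0.26  2.01 -1.59]
0.5 0.05 0.05 [ 0.52  0.77 -0.56  1.05  0.34  1.91 -1.66]
0.5 0.05 0 [ 0.52  0.8  -0.54  1.11  0.34  1.82 -1.67]
0.5 0.03 0 [ 0.54  0.78 -0.55  1.18  0.34  1.78 -1.68]
0.5 0 0 [ 0.57  0.75 -0.55  1.28  0.33  1.72 -1.69]
0.6 0.08 0.08 None
0.6 0.05 0.05 [ 0.44  0.83 -0.44  0.96  0.29  2.01 -1.62]
0.6 0.05 0 [ 0.49  0.88 -0.53  1.01  0.35  1.94 -1.67]
0.6 0.03 0 [ 0.51  0.85 -0.53  1.09  0.35  1.89 -1.68]
0.6 0 0 [ 0.54  0.82 -0.54  1.2   0.34  1.83 -1.69]
0.7 0.08 0.08 None
0.7 0.05 0.05 None
0.7 0.05 0 [ 0.3   0.91 -0.15  0.93  0.16  2.01 -1.51]
0.7 0.03 0 [ 0.45  0.91 -0.47  1.    0.32  2.   -1.65]
0.7 0 0 [ 0.5   0.89 -0.52  1.11  0.34  1.94 -1.68]
```

```bash
sed -i 's/tl=lambda a:.7/tl=lambda a:.5/' h.py; python3 - <<'E'
from h import *
manip.move_pose(pt(1.0,.08)+[0,0,.08],ori(.35)); print(manip.current_clock(),manip.current_force())
manip.servo_line(pt(1.0,.05),ori(.5),vel=.15)
print(manip.current_clock(),manip.current_tool_pos(),manip.current_force(),manip.current_finger_gap())
shot("scene","scene1")
E
```

```text
4.225 [ 0.2334354  -0.05663022 -0.09133436]
5.0417 [ 0.59027933 -0.19461305  0.25960212] [-0.12499745 -0.67236377  0.61770193] 0.00034079435537883373
```

View pics/scene1.png

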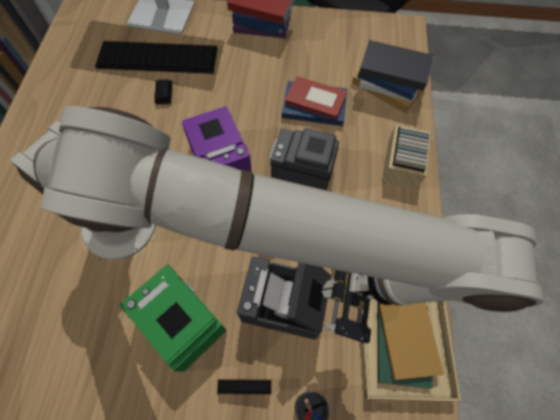

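The gripper stands behind the cover, with the fingertips near (330,290), facing its outer face; nothing has been disturbed. Now I'll push along the arc.

```bash
python3 - <<'E'
from h import *
f0=manip.current_force(); A=None
for off in (.035,.02,.01,.002):
    manip.servo_line(pt(1.0,off),ori(.5),vel=.05); f=manip.current_force()-f0; print(off,f.round(2))
    if np.linalg.norm(f)>8: break
for a in np.arange(.92,.11,-.08):
    manip.servo_line(pt(a,0),ori(tl(a)),vel=.06); f=manip.current_force()-f0
    print(round(a,2),f.round(2),round(manip.current_clock(),2))
    if np.linalg.norm(f)>12: print("STOP");break
print(manip.current_tool_pos(),pt(a,0)); shot("scene","scene2")
E
```

```text
0.035 [ 0.1   0.76 -1.7 ]
0.02 [-0.07  0.69 -1.54]
0.01 [ 1.08 -0.65 -1.04]
0.002 [ 0.07 -0.55 -0.88]
0.92 [ 0.54  0.73 -1.68] 6.99
0.84 [ 0.79 -0.3   0.03] 7.3
0.76 [ 0.42  0.06 -1.54] 7.61
0.68 [ 0.27  1.1  -0.24] 7.92
0.6 [ 0.44  0.59 -0.21] 8.22
0.52 [ 0.74  0.64 -0.57] 8.53
0.44 [ 0.03  0.19 -1.66] 8.84
0.36 [ 0.6  -0.26 -1.  ] 9.15
0.28 [ 1.4  -0.3  -1.15] 9.46
0.2 [ 0.98  0.63 -1.56] 9.77
0.12 [ 1.51 -0.46 -1.41] 10.07
[ 0.47827555 -0.18069517  0.16174514] [ 0.47822512 -0.1805806   0.16146022]
```

View pics/scene2.png

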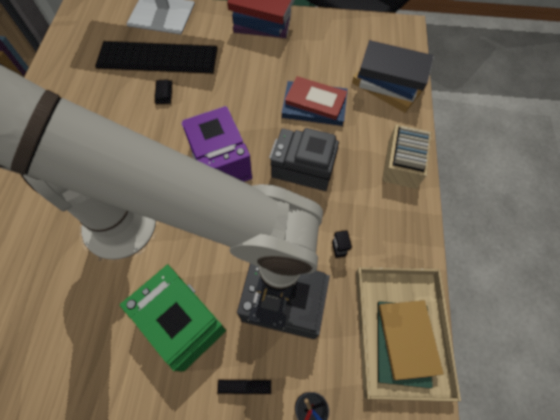

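The cover has followed the fingertips and is nearly shut (around (300,290)), and the printer has not moved. Next I'll press the last millimetres until I feel the stop.

```bash
python3 - <<'E'
from h import *
def fz(): 
    v=[]
    for _ in range(4): v.append(manip.current_force()); manip.sleep(.02)
    return np.mean(v,0)
f0=fz(); print(f0)
for a in (.09,.06,.04,.02,0):
    manip.servo_line(pt(a,0),ori(tl(a)),vel=.03); f=fz()-f0; print(a,f.round(2))
    if f[2]>8: break
x=manip.current_tool_pos()
for d in np.arange(.001,.0075,.001):
    if f[2]>5: break
    manip.servo_line(x-[0,0,d],vel=.02); f=fz()-f0; print(d,f.round(2))
manip.sleep(.3); print(manip.current_tool_pos(),manip.current_clock())
x=manip.current_tool_pos()
manip.servo_line(x+[0,0,.005],vel=.03); manip.servo_line(x+[0,0,.05],vel=.15); print(fz())
b=world(p,[-.078,-.05,.185])[0]
manip.servo_line(b,ori(0),vel=.15)
manip.servo_line(b+[0,0,.0],vel=.1); print(manip.current_tool_pos(),fz(),manip.current_clock())
shot("scene","scene3"); shot("wrist","w3"); shot("top","top3")
c=viewer.get_calibration("wrist"); print(c)
E
python3 - <<'E'
import cv2,numpy as np
o=np.hstack([cv2.resize(cv2.imread("pics/scene3.png")[235:345,225:345],None,fx=3.3,fy=3.3,interpolation=3),cv2.resize(cv2.imread("pics/w3.png"),(396,363)[:2])[:363]]); cv2.imwrite("pics/c3.png",o)
E
```

```text
[0.34325827 0.00710489 0.63169961]
0.09 [-0.74 -0.11 -0.98]
0.06 [-0.53 -0.33 -0.65]
0.04 [-0.58  0.21 -0.63]
0.02 [-0.28 -0.1  -0.72]
0 [ 0.38 -0.12  1.36]
0.001 [-2.98  0.67  9.6 ]
[ 0.47487751 -0.18019099  0.14812911] 12.425
[-0.51759145 -0.070259   -0.12770401]
[ 0.42327061 -0.22314425  0.18518651] [-0.1698795   0.24322275  0.18073772] 14.2167
{'vfov': 65.70646984690485, 'cx': 284.92597726804667, 'cy': 209.9360236008247, 'eye': array([ 0.4966979 , -0.23300939,  0.34235586]), 'attitude': array([-0.65442824,  0.74309949,  0.10483652, -0.09239119])}
```

View pics/c3.png

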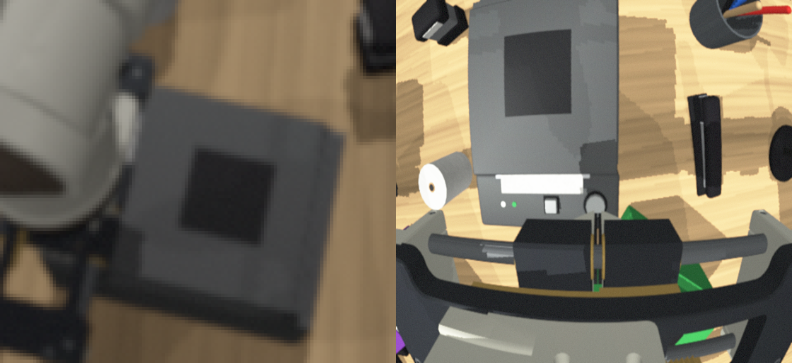

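The wrist view shows the cover shut flat, with feed at about (597,203) in the composite, directly beyond the fingertips, and power at (551,205). I'll check the feed position through the fisheye model.

```bash
python3 - <<'E'
from h import *
c=viewer.get_calibration("wrist"); f=210/np.tan(np.radians(c["vfov"]/2))
def px(P):
    v=R.from_quat(c["attitude"]).inv().apply(P-c["eye"]); th=np.arccos(v[2]/np.linalg.norm(v)); u=v[:2]/np.linalg.norm(v[:2])
    return np.array([c["cx"],c["cy"]])+f*th*u
print("feed",px(world(p,[-.078,-.05,.145])[0]),"power",px(world(p,[-.078,-.008,.145])[0]),"tcp",px(manip.current_tool_pos()),"edge",px(world(p,[-.052,-.0695,.148])[0]),px(world(p,[-.052,.0695,.148])[0]))
import cv2
im=cv2.imread("pics/w3.png")[190:290,110:330]; cv2.imwrite("pics/c4.png",cv2.resize(im,None,fx=3.5,fy=3.5,interpolation=3))
E
```

```text
feed [285.44854735 236.63873859] power [221.4857634  236.33963642] tcp [285.01505204 262.8092138 ] edge [316.99438073 198.84745005] [110.43221665 200.02974744]
```

View pics/c4.png

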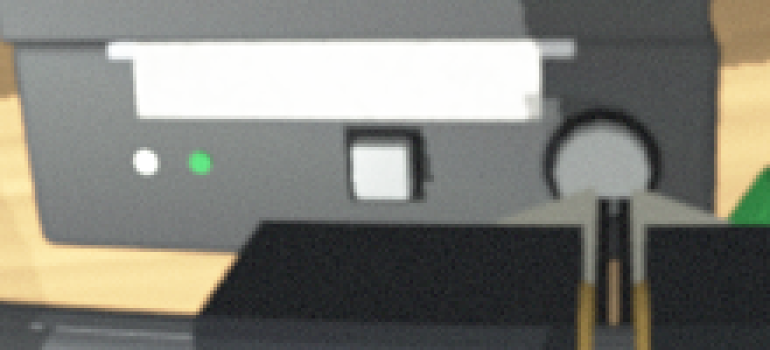

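The feed button is centred at wrist pixel (282,238), within about 2 mm of the prediction. I'll nudge 1 mm and press in small force-checked steps.

```bash
python3 - <<'E'
from h import *
def fz(): 
    v=[]
    for _ in range(5): v.append(manip.current_force()); manip.sleep(.02)
    return np.mean(v,0)
b=world(p,[-.079,-.049,0])[0]; g=lambda z:np.array([b[0],b[1],z])
manip.servo_line(g(.152),vel=.08); f0=fz()
for z in (.1465,.1445,.1435,.1425,.142,.1416,.1412,.1408,.1404):
    manip.servo_line(g(z),vel=.02); f=fz()-f0; print(z,f.round(2),manip.current_tool_pos()[2].round(5))
    if f[2]>6.5: break
for _ in range(5): manip.sleep(.2); print((fz()-f0)[2].round(2),end=' ')
print(manip.current_tool_pos())
manip.servo_line(g(.15),vel=.03); manip.servo_line(g(.25),vel=.15); print(fz(),manip.current_clock())
x=manip.current_tool_pos(); manip.servo_line(x+[-.06,-.12,.12],vel=.2)
shot("scene","scene5"); print(manip.current_clock())
E
```

```text
0.1465 [-0.44  0.39  0.05] 0.14651
0.1445 [ 0.71 -0.42  0.72] 0.14465
0.1435 [ 0.69 -0.82  2.1 ] 0.14365
0.1425 [ 0.76 -0.35  3.19] 0.14265
0.142 [ 1.44 -1.04  3.32] 0.14212
0.1416 [ 1.57 -0.85  4.92] 0.14176
0.1412 [ 0.67 -0.67  8.09] 0.1416
7.85 7.63 8.13 7.9 7.96 [ 0.42180108 -0.22292831  0.14160522]
[-0.06250516  0.03027544 -0.22313346] 20.2833
21.3833
```

```bash
python3 -c "
import cv2,numpy as np
f=lambda n:cv2.resize(cv2.imread(n)[225:345,225:355],None,fx=3,fy=3,interpolation=3)
cv2.imwrite('pics/c5.png',np.hstack([f('pics/scene0.png'),f('pics/scene5.png')]))"
```

```text
(no output)
```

View pics/c5.png

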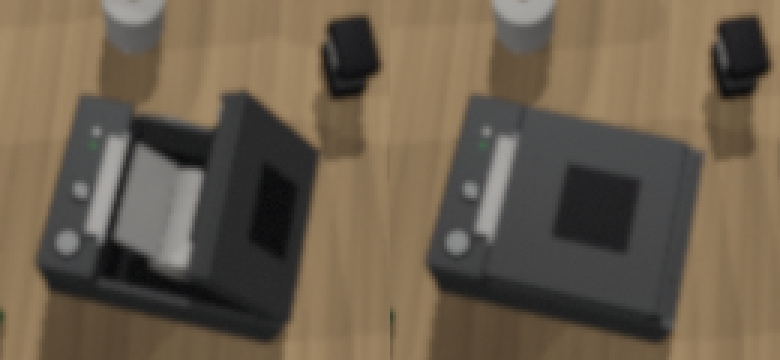

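The before and after crops match: feed is at (457,242) against (67,242) plus the 390 px crop offset, so the printer has not moved. The cover is shut, the feed button bottomed out clearly at about 8 N for over a second, and the arm is clear.

```bash
python3 -c "
from bench import manip
print(manip.hand_in())"
```

```text
the job is handed in; nothing more can be done
None
```

I pushed the slip printer's cover gently shut, held its feed button fully down at about 8 N for over a second and let go, then handed the job in; the final picture shows the printer unmoved, but the hand-in returned no verdict.

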